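# Roll the dish crate into its bay and press the label holder home

## Task

Push the grey crate with the dish along the rollers, without lifting it, until it is right up against the stop at the end of the bay. Then take the white label holder from its wooden rest, slip its blade behind the lip on the front of the bay and press it straight down against the spring until its cross bar sits on both cheeks. Finish while still holding the label holder pressed fully home, do not let go, and leave the beaker, the dropper bottle and the reagent bottle undisturbed.

Things in the scene. Friction and masses are not known exactly. Their poses are not given: they have to be found in the camera images.
- station: Fixed grey roller station, 350 mm long (y), 137 mm wide. Origin on the table under the middle of its base, z up; the label slot is on its -x side. Crate runs on free steel rollers, tops 21 mm above the table, between rails 34 mm high with 3.5 mm play each side. Open at the +y end; bay at the -y end, walls up to 60 mm, end stop 57 mm high with a rubber bumper, face at y = -163 mm. Push towards -y
- bay_home (a point): where the origin of the crate lies when it is right against the bumper: 108 mm from the station's middle towards -y, 21 mm above the table, axes as the station's. The crate counts as home within 7 mm along the track
- label_slot (a point): centre of the slot mouth, 65 mm above the table, at x = -60.5, y = -108 mm in the station, axes as its. Slot 8 mm wide (x), 62 mm long (y); rear wall 57 mm, front lip 55 mm above the table, lip edge flared towards -x up to 62 mm. At each end a cheek block, 24 mm long (y), 20 mm deep, top at 65 mm, seats the holder's cross bar
- label_spring (a joint): travel of the black spring foot down inside the slot, m: 0 = up (its top 18 mm below the slot's mouth), 0.012 = pressed down by a fully seated label holder. It pushes up with about 4 N at 0 and 8 N at 0.012, and lifts the holder out again by 12 mm if it is let go
- crate: open grey plastic crate, 90 mm (x) by 110 mm (y, along the track) by 40 mm high, 4 mm walls, about 0.25 kg, loose on the rollers; origin at the centre of its underside, axes as the station's (rim about 61 mm above the table)
- dish: white porcelain evaporating dish, 72 x 68 x 29 mm, standing loose in the crate; origin at the centre of its underside
- label_holder: white upright label holder, 77 mm high, 60 g, loose. Origin: centre of its lower edge; y along its width, x through its thickness, paper face to -x. From below: blade 4 mm thick, 56 wide, 0 to 30 mm (lowest 6 mm thinner, 50 wide); cross bar 12 thick, 84 wide, 30 to 40 mm; grip panel 10 thick, 60 wide, 40 to 77 mm. Home: origin 30 mm below label_slot, either way round
- holder_rest: fixed slotted wooden block, 44 x 100 x 36 mm high, in which the label holder starts with its blade in the slot and its bar on the block's top (holder origin 6 mm above the table); origin at the centre of its underside, axes as the holder's at the start
- beaker: bystander: low glass beaker, 75 x 68 x 82 mm, origin at the centre of its underside; stands at one side in front of the station, the rest at the other side (they may be swapped)
- dropper: bystander: brown dropper bottle with black top, 33 mm across, 94 mm high, origin at the centre of its underside
- bottle: bystander: white reagent bottle with blue cap, 64 mm across, 131 mm high, standing loose beyond the bay end of the station; origin at the centre of its underside
Things that resemble listed ones, but are neither listed nor needed, are in the scene too. Several things have the shape of the label_holder; the one meant has the colours described above. Leave any purple look-alike of the dish alone.

How it is judged:
By the outcome, as a careful person would: the job done as asked, in the order asked, and still so for the second after the job is handed in, while the arm keeps its last pose, push and grip.
It also fails if it takes over 54 s, if anything falls off the work surface, if the arm or the gripper's body presses on something with over 40 N, if the wrist force passes 120 N, or if a joint passes its speed limit or range.

## Robot

A 6-joint arm with a two-finger parallel gripper is mounted at the origin on a cart in front of the work surface, level with it; the furniture and walls round the work are solid. World frame = base frame: x ahead of the robot, y to its left, z up, the work surface at z = 0. Lengths are in m, angles in rad, forces in N, time in s.
With the tool pointing down it reaches from about 0.4 to 0.825 m from the base axis. Payload 7 kg.
Tool frame: the origin (TCP) lies on the mounting face of the last link; the fingertips stand 178 mm ahead of it and the grasp point (between the pads) lies 159 mm ahead of it (manip.grip_point_offset is the distance from the TCP to the grasp point, in m); z points along the fingers, y is the direction in which the jaws open and shut (so a half turn about z gives the same grasp; the last joint's range is limited). The gripper opens to 88 mm and grips with 3 to 60 N. Pads are 19 mm wide; open, the fingers measure 130 mm over their backs; the gripper's body (78 mm by 193 mm) begins 47 mm behind the grasp point.
Start: joints at [1.394, 0.359, 0.012, 0, -1.224, -0.288], TCP at [0.303, 0.603, 0.405] pointing down, gripper open.
Joint ranges: [-3.07, 3.07], [-1.43, 2.12], [-1.02, 1.25], [-3.03, 1.67], [-3.05, -0], [-3.03, 3.03]. Speed limits (rad/s): [2.39, 2.39, 3.01, 3.14, 3.14, 3.14].

## Interface

Orientations are given as a unit quaternion [w, x, y, z].
In Python, from cell import monitor, capture, calibration, order, spot_in, place_of, manip gives the robot as it stands. The module is installed in compiled form; this text tells all that it offers.
- The arm moves only by the tool drive_tool, never from a script. Its argument "rows" is a list of rows, each an object with "claw": the opening in per cent of the stroke, from 0 (shut) to 100 (fully open); "xyz": the shift along the tool's x, y, z in cm, a list of three; "twist": the turn about the tool's z in degrees. A call has exactly 10 rows; each row is the pose to reach, as a shift and turn from the pose measured when the call began, along the tool's axes at that moment; what a row does not reach only later rows make up. A row lasts 1/8 s, in which the tool goes at most 62.5 mm and 10.7 degrees, less where a joint would pass 70% of its speed; a pose out of reach is approached as far as the arm can. A call with a gripper value outside its range is refused whole. The fingers move at their own pace and stop on an object; "squeeze" is the grip in N (left out, the last holds). Time passes only in rows, so rows that repeat a pose let the fingers close, or fill a call up. It gives the time, the measured TCP pose, the force and the opening at its end, in the units of the state.
- monitor.sense(): the state, without advancing time (a new reading comes with each control period).
- capture(name): name is "scene" or "top" or "wrist"; returns the picture (420x560x3 uint8, blue, green, red); there is no depth.
- calibration(name): a dict with "camera_matrix" (3x3 intrinsics, pixels), "rvec" (rotation vector, rad) and "tvec" (3), from world to camera coordinates, as OpenCV has them; the wrist camera has in their place "hand_eye" (4x4, takes a point from camera to tool coordinates, whose origin is the TCP and whose axes are the flange's). Camera axes: x right, y down, z forward; pixel columns grow to the right and rows downward; lengths in m; the calibration is good to about 2 mm. A picture is of the moment at which its call begins: read the wrist's pose just before it. calibration takes no time and is no camera call.
- order.sign_off(): hands the job in, once; it reports no verdict.
Trained networks look in the newest picture that a camera, given by its name, has taken for a name from the list of things; names that differ only in an ending like _2 or _b are one class to them, and where a whole thing is asked for, a point or a joint stands for the part that bears it (a point fixed in the world has none). Each returns a list of dicts, best first, with "conf" (0 to 1); they miss things now and then, are a little off and sometimes report something else, mostly with a low value. They report only what shows in the picture. A call takes as long as a camera call. They do not tell look-alikes from the thing itself.
- spot_in(camera, label): "xyz" ([x, y, z] in m, in world coordinates, good to about 4 mm: the middle of the surface that is visible of it).
- place_of(camera, label): "xyz" ([x, y, z] in m, in world coordinates, good to about 4 mm: a listed point, or the origin of a listed thing).
The state is a dict: "t": time; "qpos": joint angles; "joint_vel": joint speeds; "joint_torque": joint torques, N m; "tool_pos": TCP position; "ee_rot": TCP orientation; "wrist_force": force on the tool from outside, world axes, zero at the start; "moment": the same for the moment, N m; "finger_gap": finger opening in m.
Only numpy, scipy, OpenCV 4.12 (cv2) and the standard library are available. Lean on these libraries where they do the work, as an engineer would, in place of code of your own. Each camera call takes 0.05 s, during which the arm holds its last target.

## Working session

There is one attempt and no reset: what is moved stays moved. The work goes in short steps, Python scripts to look and compute and a tool call to move; the robot and the scene stay as the last step left them, time stands still between calls to the robot, and variables do not carry over. Pictures are saved under pics/ and viewed, and the job is handed in when it is done.

Besides the shell and the picture viewer there is one more tool, called by a JSON object that holds its "op" and its "data". drive_tool: Moves the arm, as the interface text tells. Its arguments: {"type":"object","properties":{"rows":{"type":"array"},"squeeze":{"type":"number"}},"required":["rows"]}

```bash
mkdir -p pics; ls
python3 - <<'E'
from cell import monitor, capture, calibration, order, spot_in, place_of, manip
import cv2
print(monitor.sense()); print(manip.grip_point_offset)
for n in ["scene","top"]:
    im=capture(n); cv2.imwrite(f"pics/{n}1.png",im)
    for l in ["station","bay_home","label_slot","crate","dish","label_holder","holder_rest","beaker","dropper","bottle"]:
        try: print(n,l,[( [round(float(v),3) for v in d["xyz"]],round(d["conf"],2)) for d in place_of(n,l)])
        except Exception as e: print(n,l,e)
print(monitor.sense()["t"])
E
```

```text
pics
{'t': 0.0, 'qpos': array([ 1.39410090e+00,  3.59340063e-01,  1.10373805e-02, -3.56401106e-04,
       -1.22412442e+00, -2.88098352e-01]), 'joint_vel': array([ 0.00028972, -0.00169731,  0.00080616, -0.00084154,  0.00044639,
        0.00040824]), 'joint_torque': array([-1.38759264e-03, -5.82715845e+01,  2.93074769e+01,  6.99772239e+00,
        7.13321962e-03, -1.78126411e-04]), 'tool_pos': array([0.30247031, 0.60319388, 0.40374226]), 'ee_rot': array([ 8.23450394e-04,  9.73102847e-01, -2.30369608e-01, -1.21895118e-04]), 'wrist_force': array([ 0.23882985, -0.11653073,  0.29270312]), 'moment': array([-0.01204566, -0.01312379, -0.01474354]), 'finger_gap': 0.08789438197857635}
0.1593
scene station [([0.624, -0.034, 0.002], 0.91)]
scene bay_home [([0.613, -0.137, 0.019], 0.72)]
scene label_slot [([0.555, -0.128, 0.069], 0.86)]
scene crate [([0.627, 0.014, 0.017], 0.82)]
scene dish [([0.816, -0.054, 0.003], 0.88), ([0.632, 0.019, 0.028], 0.7)]
scene label_holder [([0.371, 0.316, -0.001], 0.93), ([0.428, 0.199, 0.009], 0.82), ([0.414, 0.059, 0.003], 0.69)]
scene holder_rest [([0.421, 0.197, 0.001], 0.73)]
scene beaker [([0.427, -0.134, -0.004], 0.62)]
scene dropper [([0.57, 0.333, 0.0], 0.66)]
scene bottle [([0.614, -0.325, -0.001], 0.55)]
top station [([0.622, -0.029, -0.001], 0.86), ([0.551, -0.132, 0.066], 0.17)]
top bay_home [([0.614, -0.135, 0.018], 0.65)]
top label_slot [([0.554, -0.131, 0.066], 0.72)]
top crate [([0.631, 0.015, 0.021], 0.77), ([0.428, 0.201, 0.002], 0.44)]
top dish [([0.816, -0.051, -0.002], 0.79), ([0.633, 0.018, 0.024], 0.62)]
top label_holder [([0.426, 0.199, 0.004], 0.64), ([0.417, 0.062, 0.006], 0.6)]
top holder_rest []
top beaker [([0.426, -0.13, -0.001], 0.73)]
top dropper [([0.566, 0.332, 0.001], 0.45)]
top bottle [([0.613, -0.322, -0.003], 0.57)]
1.1
```

View pics/scene1.png

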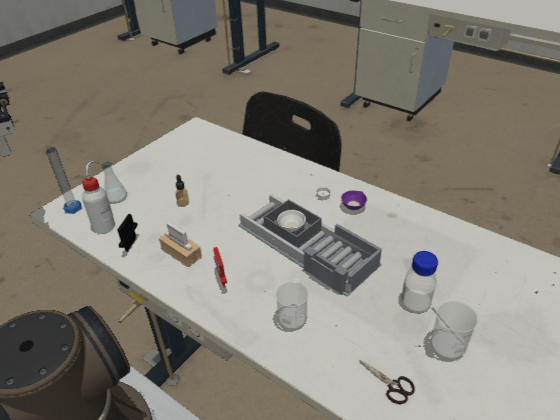

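View pics/top1.png

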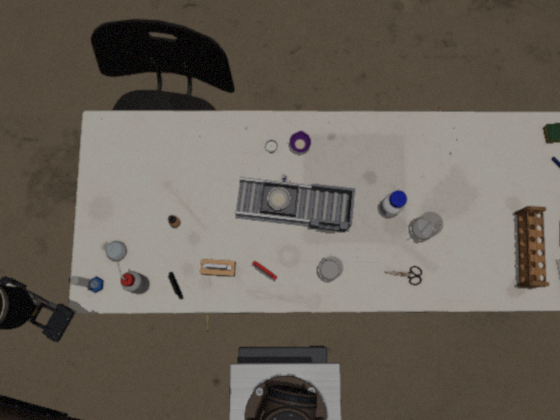

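White holder in the rest: scene (180,240). Look-alikes are the black one at (127,232) and the red one at (220,265). The dish in the crate is at (291,221); the purple one at (354,201) stays alone. Next I'll check close crops and measure the yaws.

Run:
```python
import cv2,numpy as np
a=cv2.imread("pics/scene1.png");b=cv2.imread("pics/top1.png")
c1=cv2.resize(a[210:290,110:240],None,fx=4,fy=4,interpolation=cv2.INTER_CUBIC)
c2=cv2.resize(b[165:240,225:365],None,fx=5,fy=5,interpolation=cv2.INTER_CUBIC)
c3=cv2.resize(b[245:290,190:290],None,fx=6,fy=6,interpolation=cv2.INTER_CUBIC)
for i,c in enumerate([c1,c2,c3]): cv2.imwrite(f"pics/crop{i}.png",c)
```

```text
(no output)
```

View pics/crop0.png

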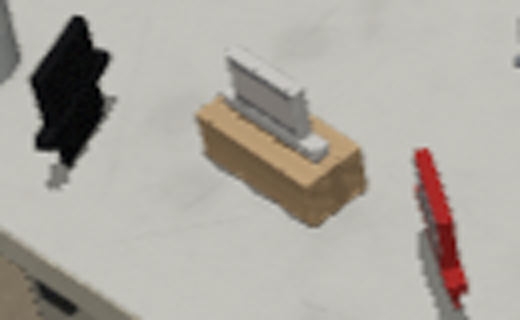

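View pics/crop1.png

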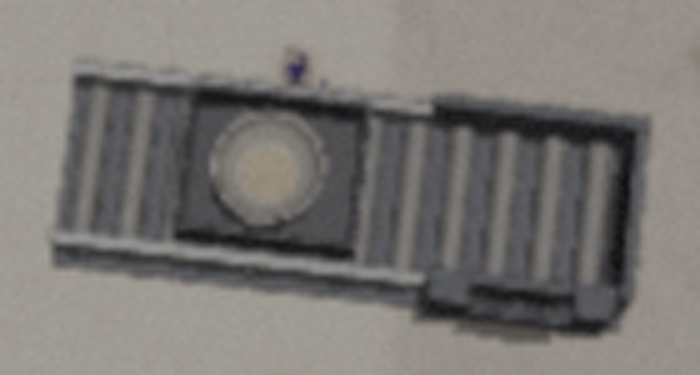

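View pics/crop2.png

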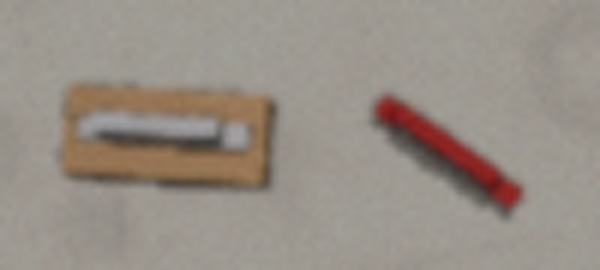

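```bash
cat > h.py <<'E'
import numpy as np, cv2
from scipy.spatial.transform import Rotation as R
from cell import monitor, capture, calibration, order, spot_in, place_of, manip
def pose():
    s=monitor.sense(); q=s["ee_rot"]
    return s, R.from_quat([q[1],q[2],q[3],q[0]]).as_matrix(), np.array(s["tool_pos"])
def plan(xyz,yang):
    """xyz = TCP target, yang = desired tool-y world angle deg"""
    s,M,p=pose()
    d=M.T@(np.array(xyz)-p)*100
    cur=np.degrees(np.arctan2(M[1,1],M[0,1]))
    tw=-((yang-cur+180)%360-180)
    print("t",round(s["t"],2),"tcp",p.round(4),"yang",round(cur,2),"tilt",np.degrees(np.arccos(-M[2,2])).round(2),"F",s["wrist_force"].round(1),"gap",round(s["finger_gap"],4))
    print("shift cm",d.round(2),"twist",round(tw,2))
def wcam(name):
    s,M,p=pose(); im=capture("wrist"); cv2.imwrite(f"pics/{name}.png",im)
    c=calibration("wrist"); H=np.array(c["hand_eye"]); K=np.array(c["camera_matrix"])
    T=np.eye(4);T[:3,:3]=M;T[:3,3]=p
    np.savez(f"pics/{name}.npz",T=T@H,K=K); return im
def back(name,px,z):
    d=np.load(f"pics/{name}.npz"); T,K=d["T"],d["K"]
    r=T[:3,:3]@np.linalg.solve(K,[px[0],px[1],1]); o=T[:3,3]
    return (o+r*(z-o[2])/r[2])
def fwd(name,P):
    d=np.load(f"pics/{name}.npz"); T,K=d["T"],d["K"]
    c=np.linalg.inv(T)@np.append(P,1); u=K@c[:3]; return u[:2]/u[2]
E
python3 - <<'E'
from h import *
print(calibration("wrist"))
plan([0.639,0.115,0.40],173.9)
E
```

```text
{'camera_matrix': array([[355.81666408,   0.        , 277.01944235],
       [  0.        , 355.81666408, 203.84778796],
       [  0.        ,   0.        ,   1.        ]]), 'hand_eye': array([[ 2.57431566e-04, -9.55761245e-01, -2.94143464e-01,
         7.90762123e-02],
       [ 9.99999154e-01,  6.21075972e-04, -1.14287427e-03,
        -1.55186385e-04],
       [ 1.27500037e-03, -2.94142921e-01,  9.55760596e-01,
         2.02096474e-02],
       [ 0.00000000e+00,  0.00000000e+00,  0.00000000e+00,
         1.00000000e+00]])}
t 1.1 tcp [0.3026 0.6034 0.4047] yang -116.63 tilt 0.0 F [-0.8 -0.8  0.5] gap 0.0877
shift cm [51.96 28.57  0.47] twist 69.47
```

{"op": "drive_tool", "data": {"rows": [{"claw": 0, "xyz": [5, 3, 0], "twist": 8}, {"claw": 0, "xyz": [10, 6, 0], "twist": 16}, {"claw": 0, "xyz": [15, 9, 0], "twist": 24}, {"claw": 0, "xyz": [21, 12, 0], "twist": 32}, {"claw": 0, "xyz": [26, 15, 0], "twist": 40}, {"claw": 0, "xyz": [31, 18, 0], "twist": 48}, {"claw": 0, "xyz": [37, 21, 0], "twist": 56}, {"claw": 0, "xyz": [42, 24, 0], "twist": 63}, {"claw": 0, "xyz": [47, 27, 0], "twist": 69.5}, {"claw": 0, "xyz": [52, 28.6, 0], "twist": 69.5}], "squeeze": 40}}

```text
t: 2.35
tool_pos: [0.6399, 0.1124, 0.4052]
ee_rot: [0.0, -0.667, 0.745, -0.0]
wrist_force: [0.2, 1.6, 0.9]
finger_gap: 0.0008
```

Run:
```python
from h import *
plan([0.639,0.115,0.24],173.9)
wcam("w1")
for l in ["station","crate","label_slot","dish","bay_home"]:
    print(l,[(np.round(d["xyz"],4),round(d["conf"],2)) for d in place_of("wrist",l)])
```

```text
t 2.35 tcp [0.6399 0.1124 0.4052] yang 173.74 tilt 0.04 F [0.2 1.6 0.9] gap 0.0008
shift cm [-0.24  0.13 16.52] twist -0.16
station []
crate []
label_slot []
dish [(array([0.6286, 0.0167, 0.0269]), 0.66), (array([ 0.8189, -0.0507,  0.0019]), 0.62)]
bay_home []
```

View pics/w1.png

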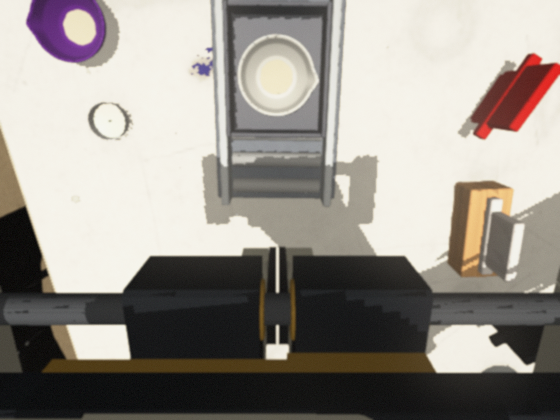

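Run:
```python
from h import *
im=cv2.imread("pics/w1.png")
cv2.imwrite("pics/w1a.png",cv2.resize(im[0:215,195:365],None,fx=3.5,fy=2.79,interpolation=cv2.INTER_CUBIC))
cv2.imwrite("pics/w1b.png",cv2.resize(im[160:300,430:540],None,fx=4.2,fy=4.2,interpolation=cv2.INTER_CUBIC))
```

```text
(no output)
```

View pics/w1a.png

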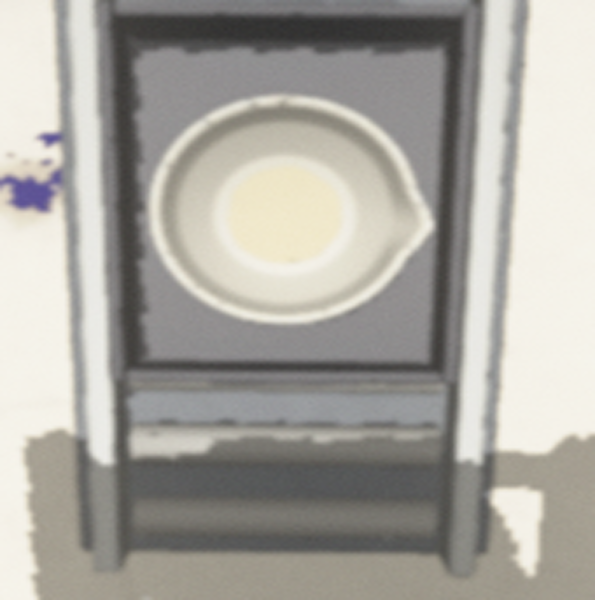

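View pics/w1b.png

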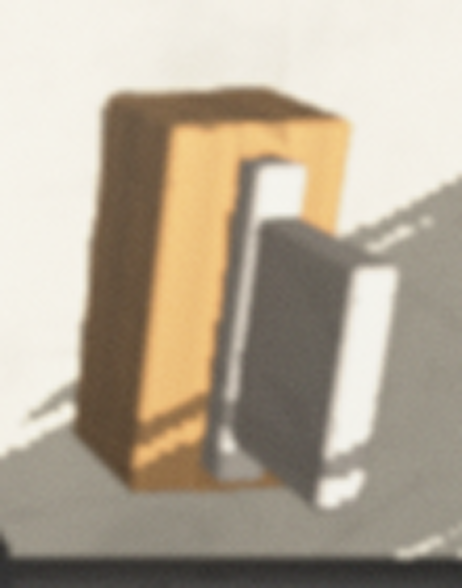

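Run:
```python
from h import *
def a(x,y): return (195+x/3.5,y/2.79)
def b(x,y): return (430+x/4.2,160+y/4.2)
B=lambda p,z: back("w1",p,z)[:2]
print("crate back rim",B(a(130,378),.061),B(a(445,380),.061),"front",B(a(110,12),.061),B(a(465,18),.061))
l0,l1,r0,r1=[B(a(*p),.034) for p in[(97,25),(115,460),(478,25),(455,460)]]
for p,q in((l1,l0),(r1,r0)):
    d=q-p; print(p,q,"yaw",np.degrees(np.arctan2(d[0],-d[1])))
e=B(a(107,572),.034),B(a(462,578),.034); print("rail ends",e, (e[0]+e[1])/2)
A,Bq,C=[B(b(*p),.036) for p in[(172,122),(350,124),(133,490)]]
print("rest",A,Bq,C, np.linalg.norm(A-Bq),np.linalg.norm(A-C),"yaw",np.degrees(np.arctan2((A-C)[0],-(A-C)[1])), "ctr",(Bq+C)/2)
t0,t1=[B(b(*p),.083) for p in[(376,265),(333,490)]]
print("panel top",t0,t1,(t0+t1)/2,np.linalg.norm(t0-t1),np.degrees(np.arctan2((t0-t1)[0],-(t0-t1)[1])))
```

```text
crate back rim [0.67499454 0.06483579] [0.59455316 0.07426646] front [ 0.66425275 -0.03989766] [ 0.58247751 -0.02935723]
[0.68718915 0.09569765] [ 0.67087789 -0.04274422] yaw -6.719627670191062
[0.59074379 0.10622496] [ 0.5753477  -0.03226549] yaw -6.343567053554589
rail ends (array([0.69581703, 0.13702702]), array([0.59175013, 0.15071653])) [0.64378358 0.14387178]
rest [0.44575054 0.14660003] [0.40307256 0.15175594] [0.45075522 0.24583349] 0.042988287390448854 0.09935957920755863 yaw -2.8871744394083434 ctr [0.42691389 0.19879472]
panel top [0.42544876 0.16825349] [0.43013989 0.2221117 ] [0.42779432 0.1951826 ] 0.05406212176843202 -4.977980539474437
```

{"op": "drive_tool", "data": {"rows": [{"claw": 0, "xyz": [0, 0, 5], "twist": 0}, {"claw": 0, "xyz": [0, 0, 10], "twist": 0}, {"claw": 0, "xyz": [0, 0, 14.5], "twist": 0}, {"claw": 0, "xyz": [0, 0, 18], "twist": 0}, {"claw": 0, "xyz": [0, 0, 19.3], "twist": 0.2}, {"claw": 0, "xyz": [0.8, 0, 19.3], "twist": 0.2}, {"claw": 0, "xyz": [1.8, 0, 19.3], "twist": 0.2}, {"claw": 0, "xyz": [2.6, 0, 19.3], "twist": 0.2}, {"claw": 0, "xyz": [3.2, 0, 19.3], "twist": 0.2}, {"claw": 0, "xyz": [3.8, 0, 19.3], "twist": 0.2}]}}

```text
t: 3.9
tool_pos: [0.6349, 0.0767, 0.2122]
ee_rot: [0.001, -0.667, 0.745, -0.0]
wrist_force: [-0.9, 1.1, 0.8]
finger_gap: 0.0002
```

Run:
```python
from h import *
plan([0.619,-0.0725,0.212],173.5)
wcam("w2")
```

```text
t 3.9 tcp [0.6349 0.0767 0.2122] yang 173.66 tilt 0.06 F [-0.9  1.1  0.8] gap 0.0002
shift cm [ 1.501e+01 -6.000e-02  1.000e-02] twist 0.16
```

View pics/w2.png

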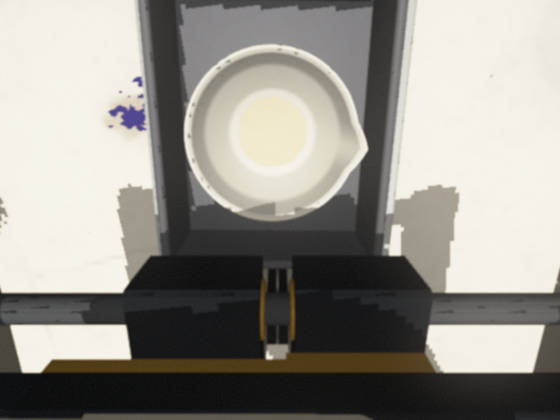

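The fingers are right behind the crate's rear wall (row about 250), and the dish is inside at (275,130). Now I push.

{"op": "drive_tool", "data": {"rows": [{"claw": 0, "xyz": [0.5, 0, 0], "twist": 0}, {"claw": 0, "xyz": [1.2, 0, 0], "twist": 0.2}, {"claw": 0, "xyz": [2.2, 0, 0], "twist": 0.2}, {"claw": 0, "xyz": [3.2, 0, 0], "twist": 0.2}, {"claw": 0, "xyz": [4.2, 0, 0], "twist": 0.2}, {"claw": 0, "xyz": [5.2, 0, 0], "twist": 0.2}, {"claw": 0, "xyz": [6.2, 0, 0], "twist": 0.2}, {"claw": 0, "xyz": [7.2, 0, 0], "twist": 0.2}, {"claw": 0, "xyz": [8.2, 0, 0], "twist": 0.2}, {"claw": 0, "xyz": [9.2, 0, 0], "twist": 0.2}]}}

```text
t: 5.2
tool_pos: [0.6244, -0.0159, 0.2119]
ee_rot: [0.0, -0.666, 0.746, 0.0]
wrist_force: [-1.2, 1.6, 0.4]
finger_gap: 0.0008
```

{"op": "drive_tool", "data": {"rows": [{"claw": 0, "xyz": [0.8, 0, 0], "twist": 0}, {"claw": 0, "xyz": [1.6, 0, 0], "twist": 0}, {"claw": 0, "xyz": [2.4, 0, 0], "twist": 0}, {"claw": 0, "xyz": [3.1, 0, 0], "twist": 0}, {"claw": 0, "xyz": [3.7, 0, 0], "twist": 0}, {"claw": 0, "xyz": [4.2, 0, 0], "twist": 0}, {"claw": 0, "xyz": [4.6, 0, 0], "twist": 0}, {"claw": 0, "xyz": [5.0, 0, 0], "twist": 0}, {"claw": 0, "xyz": [5.2, 0, 0], "twist": 0}, {"claw": 0, "xyz": [5.2, 0, 0], "twist": 0}]}}

```text
t: 6.45
tool_pos: [0.6186, -0.0678, 0.212]
ee_rot: [0.0, -0.665, 0.746, -0.0]
wrist_force: [0.6, -0.1, 0.2]
finger_gap: 0.0003
```

Run:
```python
from h import *
plan([0.619,-0.0725,0.212],173.5)
wcam("w3"); cv2.imwrite("pics/top3.png",cv2.resize(capture("top")[165:240,225:365],None,fx=5,fy=5,interpolation=cv2.INTER_CUBIC))
for l in ["crate","label_slot","dish"]:
    print(l,[(np.round(d["xyz"],4),round(d["conf"],2)) for d in place_of("top",l)],[(np.round(d["xyz"],4),round(d["conf"],2)) for d in place_of("wrist",l)])
```

```text
t 6.45 tcp [ 0.6186 -0.0678  0.212 ] yang 173.44 tilt 0.03 F [ 0.6 -0.1  0.2] gap 0.0003
shift cm [ 0.46 -0.09 -0.  ] twist -0.06
crate [(array([ 0.6085, -0.1314,  0.0208]), 0.97)] []
label_slot [(array([ 0.5527, -0.1297,  0.064 ]), 0.76)] [(array([ 0.5523, -0.1296,  0.0636]), 0.96)]
dish [(array([ 0.6161, -0.1318,  0.0258]), 0.64), (array([ 0.8142, -0.0503, -0.0044]), 0.58)] [(array([ 0.6102, -0.1337,  0.0282]), 0.8)]
```

View pics/w3.png

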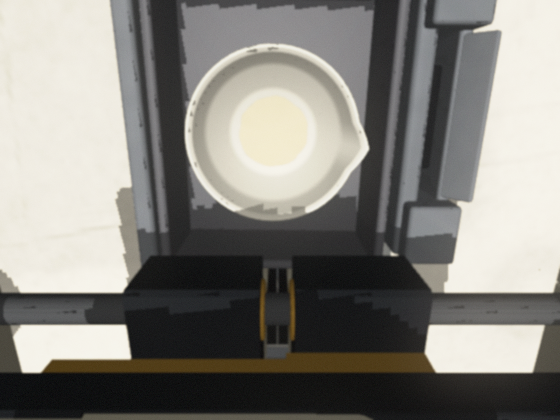

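View pics/top3.png

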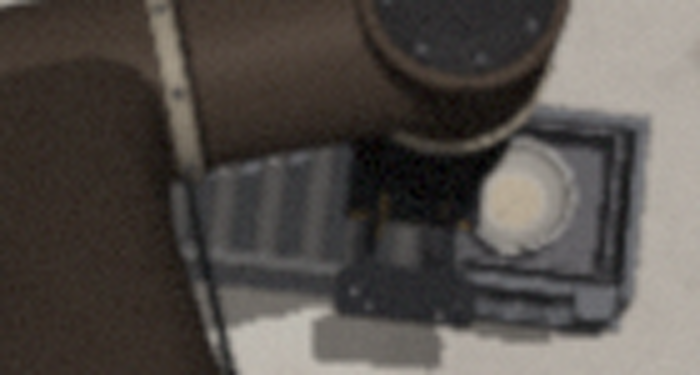

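Not yet at the bumper. Pushing on slowly, watching the force.

{"op": "drive_tool", "data": {"rows": [{"claw": 0, "xyz": [0.1, 0, 0], "twist": 0}, {"claw": 0, "xyz": [0.2, 0, 0], "twist": 0}, {"claw": 0, "xyz": [0.3, 0, 0], "twist": 0}, {"claw": 0, "xyz": [0.4, 0, 0], "twist": 0}, {"claw": 0, "xyz": [0.5, 0, 0], "twist": 0}, {"claw": 0, "xyz": [0.5, 0, 0], "twist": 0}, {"claw": 0, "xyz": [0.6, 0, 0], "twist": 0}, {"claw": 0, "xyz": [0.6, 0, 0], "twist": 0}, {"claw": 0, "xyz": [0.6, 0, 0], "twist": 0}, {"claw": 0, "xyz": [0.6, 0, 0], "twist": 0}]}}

```text
t: 8.1
tool_pos: [0.6179, -0.0725, 0.212]
ee_rot: [0.001, -0.666, 0.746, 0.0]
wrist_force: [-1.3, 8.6, 1.4]
finger_gap: 0.0007
```

Reaction of 8.6 N at the expected place: the crate is against the bumper. I back off slowly, then rise.

{"op": "drive_tool", "data": {"rows": [{"claw": 0, "xyz": [-0.05, 0, 0], "twist": 0}, {"claw": 0, "xyz": [-0.1, 0, 0], "twist": 0}, {"claw": 0, "xyz": [-0.2, 0, 0], "twist": 0}, {"claw": 0, "xyz": [-0.4, 0, 0], "twist": 0}, {"claw": 0, "xyz": [-1, 0, 0], "twist": 0}, {"claw": 0, "xyz": [-2, 0, 0], "twist": 0}, {"claw": 0, "xyz": [-3, 0, -4], "twist": 0}, {"claw": 0, "xyz": [-3, 0, -9], "twist": 0}, {"claw": 0, "xyz": [-3, 0, -14], "twist": 0}, {"claw": 0, "xyz": [-3, 0, -17], "twist": 0}]}}

```text
t: 9.35
tool_pos: [0.6215, -0.0422, 0.3852]
ee_rot: [0.002, -0.666, 0.746, -0.001]
wrist_force: [0.2, -0.0, -0.9]
finger_gap: 0.0004
```

Run:
```python
from h import *
wcam("w4")
for l in ["crate","label_slot","bay_home","dish"]:
    print(l,[(np.round(d["xyz"],4),round(d["conf"],2)) for d in place_of("wrist",l)])
plan([0.427,0.197,0.36],176.5)
im=cv2.imread("pics/w4.png")
cv2.imwrite("pics/w4a.png",cv2.resize(im[0:250,180:430],None,fx=2.4,fy=2.4,interpolation=cv2.INTER_CUBIC))
```

```text
crate []
label_slot [(array([ 0.5486, -0.1332,  0.0646]), 0.85)]
bay_home []
dish [(array([ 0.6131, -0.1376,  0.0262]), 0.84), (array([ 0.8177, -0.0492, -0.0016]), 0.63)]
t 9.6 tcp [ 0.6209 -0.0425  0.3814] yang 173.46 tilt 0.1 F [-0.7 -0.5 -0.3] gap 0.0002
shift cm [-21.58  21.99   2.19] twist -3.04
```

View pics/w4a.png

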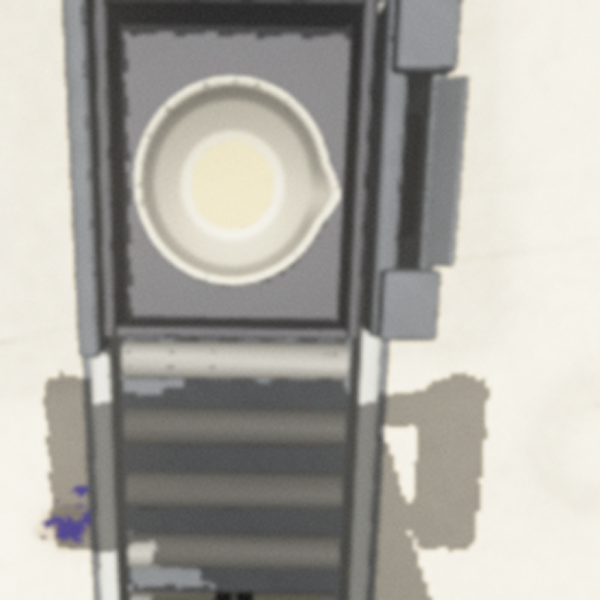

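Run:
```python
from h import *
def a(x,y): return (180+x/2.4,y/2.4)
B=lambda p,z: back("w4",a(*p),z)[:2]
O=np.array([.624,-.030]); 
th=np.radians(-6.5); M=np.array([[np.cos(th),-np.sin(th)],[np.sin(th),np.cos(th)]])
st=lambda p:(M.T@(p-O)*1000).round(1)
for n,p,z in [("crate back L",(115,330),.061),("crate back R",(355,332),.061),("crate front",(235,5),.061),
 ("chk low TL",(385,270),.065),("TR",(438,270),.065),("BR",(435,338),.065),("BL",(382,338),.065),
 ("chk up BL",(395,68),.065),("chk up BR",(450,68),.065),("rear wall edge lo",(400,268),.057),("up",(404,72),.057),("lip flare outer lo",(452,265),.062),("lip outer up",(467,78),.062),("lip inner lo",(426,266),.055),("lip inner up",(434,75),.055)]:
    q=B(p,z); print(n,q.round(4),st(q))
print("expected slot",O+M@[-.0605,-.108])
```

```text
crate back L [ 0.6585 -0.0901] [ 41.1 -55.8]
crate back R [ 0.5746 -0.0799] [-43.4 -55.2]
crate front [ 0.6051 -0.1866] [  -1.1 -157.8]
chk low TL [ 0.5635 -0.1002] [-52.2 -76.6]
TR [ 0.5456 -0.0982] [-70.2 -76.6]
BR [ 0.5476 -0.0753] [-70.8 -53.7]
BL [ 0.5659 -0.0774] [-52.4 -53.6]
chk up BL [ 0.5566 -0.1622] [ -52. -139.]
chk up BR [ 0.5392 -0.1602] [ -69.5 -139. ]
rear wall edge lo [ 0.5569 -0.0997] [-58.7 -76.9]
up [ 0.5522 -0.1618] [ -56.4 -139.1]
lip flare outer lo [ 0.5401 -0.0991] [-75.6 -78.1]
lip outer up [ 0.5331 -0.1571] [ -75.9 -136.5]
lip inner lo [ 0.5475 -0.0992] [-68.2 -77.5]
lip inner up [ 0.5421 -0.16  ] [ -66.7 -138.5]
expected slot [ 0.55166296 -0.13045697]
```

Measured in the station frame, the crate's rear rim is at y = -55 mm (home is -53) and the cheeks are at -77 and -139 mm, exactly as specified, so the crate is home and the slot is located. Next, the holder.

{"op": "drive_tool", "data": {"rows": [{"claw": 0, "xyz": [-3, 3, 0], "twist": 0}, {"claw": 20, "xyz": [-7, 7, 0], "twist": -1}, {"claw": 50, "xyz": [-11, 11, 0.5], "twist": -2}, {"claw": 50, "xyz": [-15, 15, 1], "twist": -3}, {"claw": 50, "xyz": [-18.5, 19, 1.5], "twist": -3}, {"claw": 50, "xyz": [-20.5, 21, 2], "twist": -3}, {"claw": 50, "xyz": [-21.6, 22, 2.2], "twist": -3}, {"claw": 50, "xyz": [-21.6, 22, 2.2], "twist": -3}, {"claw": 50, "xyz": [-21.6, 22, 2.2], "twist": -3}, {"claw": 50, "xyz": [-21.6, 22, 2.2], "twist": -3}]}}

```text
t: 10.85
tool_pos: [0.4274, 0.1966, 0.3597]
ee_rot: [0.0, -0.684, 0.729, 0.001]
wrist_force: [0.6, -1.0, -0.8]
finger_gap: 0.0438
```

Run:
```python
from h import *
wcam("w5")
for l in ["label_holder","holder_rest"]:
    print(l,[(np.round(d["xyz"],4),round(d["conf"],2)) for d in place_of("wrist",l)])
plan([0.427,0.197,0.36],176.5)
im=cv2.imread("pics/w5.png")
cv2.imwrite("pics/w5a.png",cv2.resize(im[130:380,180:400],None,fx=2.4,fy=2.4,interpolation=cv2.INTER_CUBIC))
```

```text
label_holder [(array([0.4327, 0.1966, 0.0066]), 0.82), (array([ 4.189e-01,  6.000e-02, -2.000e-04]), 0.68)]
holder_rest [(array([ 0.4285,  0.1955, -0.0019]), 0.97)]
t 11.0 tcp [0.4272 0.1967 0.3599] yang 176.41 tilt 0.1 F [-0.9 -0.1  0.3] gap 0.0439
shift cm [-0.03  0.02 -0.01] twist -0.09
```

View pics/w5.png

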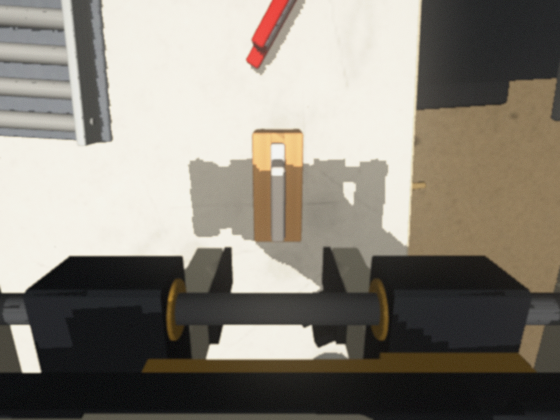

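View pics/w5a.png

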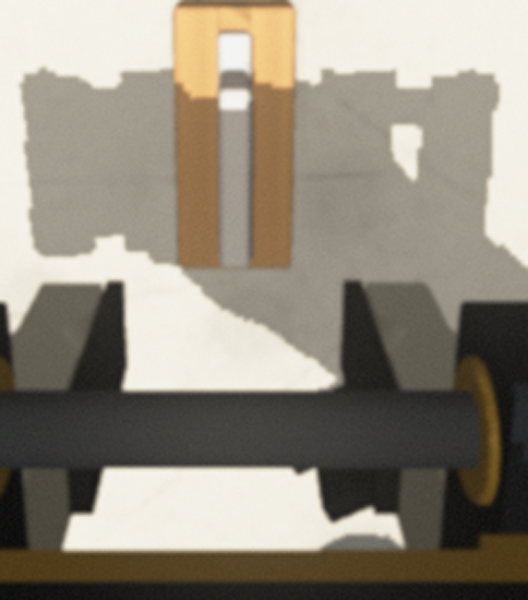

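Run:
```python
from h import *
def a(x,y): return (180+x/2.4,130+y/2.4)
B=lambda p,z: back("w5",a(*p),z)[:2]
for n,p,z in [("rest",(175,7),.036),("",(295,7),.036),("",(178,268),.036),("",(291,268),.036),("bar end",(235,33),.046),("panel top near -y",(235,90),.083),("panel far",(236,266),.083)]: print(n,B(p,z))
c=sum(B(p,.036) for p in[(175,7),(295,7),(178,268),(291,268)])/4; print(c)
m1=(B((175,7),.036)+B((295,7),.036))/2;m2=(B((178,268),.036)+B((291,268),.036))/2
print("yaw",np.degrees(np.arctan2((m1-m2)[0],-(m1-m2)[1])))
plan([c[0],c[1],.067+.159],176.5)
```

```text
rest [0.44400527 0.14792066]
 [0.40204421 0.15055483]
 [0.45104937 0.2467089 ]
 [0.40765354 0.2494278 ]
bar end [0.42352238 0.15693667]
panel top near -y [0.42435899 0.16920251]
panel far [0.42763033 0.22715646]
[0.4261881  0.19865305]
yaw -3.662831385296766
t 11.0 tcp [0.4272 0.1967 0.3599] yang 176.41 tilt 0.1 F [-0.9 -0.1  0.3] gap 0.0439
shift cm [-0.16  0.11 13.39] twist -0.09
```

{"op": "drive_tool", "data": {"rows": [{"claw": 50, "xyz": [-0.1, 0.1, 4], "twist": 0}, {"claw": 50, "xyz": [-0.15, 0.1, 8], "twist": 0}, {"claw": 50, "xyz": [-0.15, 0.1, 11.5], "twist": 0}, {"claw": 50, "xyz": [-0.15, 0.1, 13.2], "twist": 0}, {"claw": 50, "xyz": [-0.15, 0.1, 13.3], "twist": 0}, {"claw": 50, "xyz": [-0.15, 0.1, 13.3], "twist": 0}, {"claw": 25, "xyz": [-0.15, 0.1, 13.3], "twist": 0}, {"claw": 0, "xyz": [-0.15, 0.1, 13.3], "twist": 0}, {"claw": 0, "xyz": [-0.15, 0.1, 13.3], "twist": 0}, {"claw": 0, "xyz": [-0.15, 0.1, 13.3], "twist": 0}], "squeeze": 45}}

```text
t: 12.25
tool_pos: [0.4263, 0.1985, 0.2271]
ee_rot: [0.001, -0.685, 0.729, 0.001]
wrist_force: [-1.5, 0.7, 3.4]
finger_gap: 0.0101
```

Run:
```python
from h import *
plan([.4262,.1987,.226],176.5)
wcam("w6")
```

```text
t 12.25 tcp [0.4263 0.1985 0.2271] yang 176.41 tilt 0.11 F [-1.5  0.7  3.4] gap 0.0101
shift cm [-0.02  0.01  0.11] twist -0.09
```

View pics/w6.png

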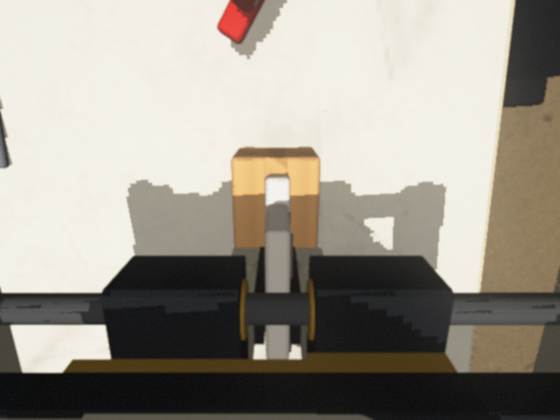

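{"op": "drive_tool", "data": {"rows": [{"claw": 0, "xyz": [0, 0, -0.5], "twist": 0}, {"claw": 0, "xyz": [0, 0, -1.5], "twist": 0}, {"claw": 0, "xyz": [0, 0, -3], "twist": 0}, {"claw": 0, "xyz": [0, 0, -4.5], "twist": 0}, {"claw": 0, "xyz": [0, 0, -6], "twist": 0}, {"claw": 0, "xyz": [0, 0, -7.5], "twist": 0}, {"claw": 0, "xyz": [0, 0, -9], "twist": 0}, {"claw": 0, "xyz": [0, 0, -10], "twist": 0}, {"claw": 0, "xyz": [0, 0, -10.5], "twist": 0}, {"claw": 0, "xyz": [0, 0, -10.5], "twist": 0}]}}

```text
t: 13.55
tool_pos: [0.4263, 0.1983, 0.3322]
ee_rot: [0.001, -0.685, 0.729, 0.001]
wrist_force: [-0.0, 0.0, -1.2]
finger_gap: 0.01
```

Run:
```python
from h import *
plan([.5517,-.1305,.325],173.6)
wcam("w7"); cv2.imwrite("pics/s7.png",cv2.resize(capture("scene")[120:320,90:400],None,fx=2.5,fy=2.5))
```

```text
t 13.55 tcp [0.4263 0.1983 0.3322] yang 176.41 tilt 0.13 F [-0.   0.  -1.2] gap 0.01
shift cm [ 32.04 -14.58   0.65] twist 2.81
```

View pics/w7.png

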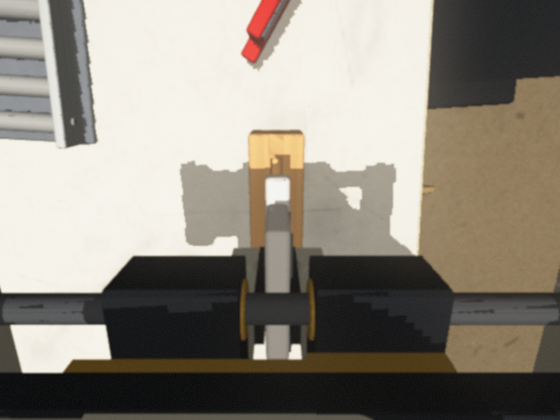

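View pics/s7.png

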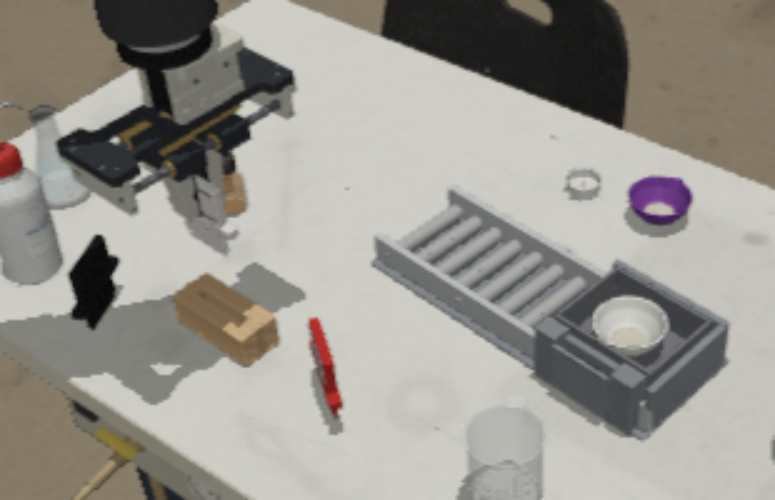

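{"op": "drive_tool", "data": {"rows": [{"claw": 0, "xyz": [3, -1.4, 0], "twist": 0.5}, {"claw": 0, "xyz": [7, -3.2, 0], "twist": 1}, {"claw": 0, "xyz": [12, -5.5, 0], "twist": 1.5}, {"claw": 0, "xyz": [17, -7.7, 0], "twist": 2}, {"claw": 0, "xyz": [22, -10, 0], "twist": 2.8}, {"claw": 0, "xyz": [27, -12.3, 0], "twist": 2.8}, {"claw": 0, "xyz": [30, -13.7, 0], "twist": 2.8}, {"claw": 0, "xyz": [31.5, -14.3, 0.5], "twist": 2.8}, {"claw": 0, "xyz": [32, -14.6, 1], "twist": 2.8}, {"claw": 0, "xyz": [32, -14.6, 1], "twist": 2.8}]}}

```text
t: 14.9
tool_pos: [0.5515, -0.1298, 0.3202]
ee_rot: [-0.0, -0.667, 0.745, 0.001]
wrist_force: [0.8, -0.6, -0.9]
finger_gap: 0.0099
```

Run:
```python
from h import *
plan([.5517,-.1305,.295],173.6)
wcam("w8")
im=cv2.imread("pics/w8.png")
cv2.imwrite("pics/w8a.png",cv2.resize(im[60:270,190:400],None,fx=2.8,fy=2.8,interpolation=cv2.INTER_CUBIC))
print(fwd("w8",[.5517,-.1305,.065]))
```

```text
t 14.9 tcp [ 0.5515 -0.1298  0.3202] yang 173.61 tilt 0.15 F [ 0.8 -0.6 -0.9] gap 0.0099
shift cm [ 0.07 -0.04  2.52] twist 0.01
[274.89699254 211.77854463]
```

View pics/w8.png

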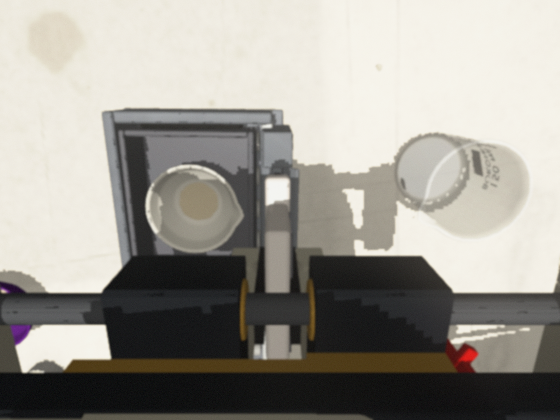

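View pics/w8a.png

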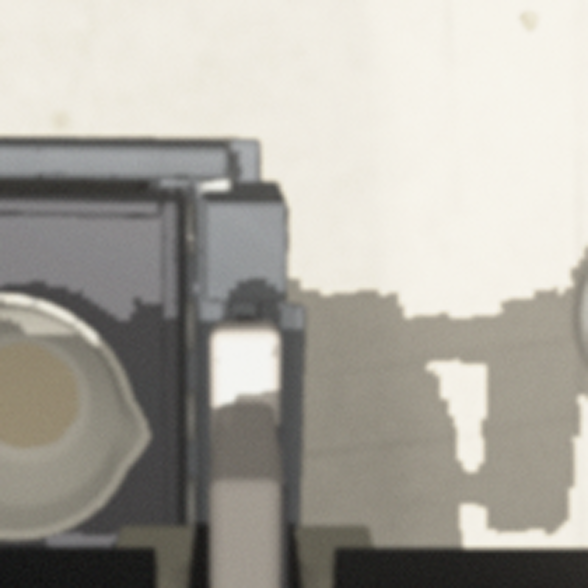

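Run:
```python
from h import *
O=np.array([.624,-.030]); 
th=np.radians(-6.5); M=np.array([[np.cos(th),-np.sin(th)],[np.sin(th),np.cos(th)]])
c=lambda u:((u-[190,60])*2.8).round(1)
for n,x,y,z in [("cheek inner R",-50.5,-139,65),("cheek inner L",-70.5,-139,65),("outer",-50.5,-163,65),("outer",-70.5,-163,65),("rear edge",-56.5,-139,57),("rear edge",-56.5,-125,57),("lip in",-64.5,-139,55),("lip in",-64.5,-125,55)]:
    q=O+M@[x/1e3,y/1e3]; print(n,c(fwd("w8",np.append(q,z/1e3))))
im=cv2.imread("pics/w8.png"); cv2.imwrite("pics/w8b.png",cv2.resize(im[120:190,250:310],None,fx=9,fy=8,interpolation=cv2.INTER_CUBIC))
```

```text
cheek inner R [196.2 302.2]
cheek inner L [279.7 302.4]
outer [194.9 200.4]
outer [281.  200.6]
rear edge [221.9 295.8]
rear edge [222.1 350.8]
lip in [254.2 294.3]
lip in [253.9 348.9]
```

View pics/w8b.png

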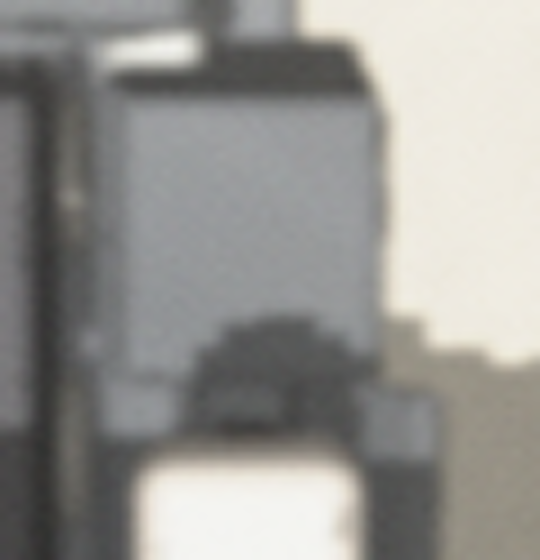

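Run:
```python
from h import *
d=np.load("pics/w8.npz"); s,M,p=pose()
for off in (40,42,44):
    P=p+M@[off/1e3,0,.2211-.040]; P2=p+M@[off/1e3,0,.2211-.030]
    print(off,fwd("w8",P),fwd("w8",P2))
```

```text
40 [275.23325172 183.61156152] [275.32899549 178.69643015]
42 [275.22537532 179.40269478] [275.32187697 174.70205637]
44 [275.2174421  175.16346267] [275.31470992 170.68045304]
```

Holder and slot line up in the wrist view: bar centre at column 278, cheek centre at 278. I lower it slowly to just above the spring.

{"op": "drive_tool", "data": {"rows": [{"claw": 0, "xyz": [0.05, 0, 0.5], "twist": 0}, {"claw": 0, "xyz": [0.07, 0, 1.2], "twist": 0}, {"claw": 0, "xyz": [0.07, 0, 2], "twist": 0}, {"claw": 0, "xyz": [0.07, 0, 2.6], "twist": 0}, {"claw": 0, "xyz": [0.07, 0, 3.1], "twist": 0}, {"claw": 0, "xyz": [0.07, 0, 3.6], "twist": 0}, {"claw": 0, "xyz": [0.07, 0, 4], "twist": 0}, {"claw": 0, "xyz": [0.07, 0, 4.3], "twist": 0}, {"claw": 0, "xyz": [0.07, 0, 4.6], "twist": 0}, {"claw": 0, "xyz": [0.07, 0, 4.6], "twist": 0}], "squeeze": 55}}

```text
t: 16.2
tool_pos: [0.5513, -0.1301, 0.2745]
ee_rot: [-0.0, -0.667, 0.745, 0.001]
wrist_force: [-0.5, 0.1, -0.7]
finger_gap: 0.0098
```

Run:
```python
from h import *
plan([.5517,-.1305,.2561],173.6)
print(monitor.sense()["moment"])
wcam("w9")
im=cv2.imread("pics/w9.png")
cv2.imwrite("pics/w9a.png",cv2.resize(im[60:270,190:400],None,fx=2.8,fy=2.8,interpolation=cv2.INTER_CUBIC))
im=capture("scene"); cv2.imwrite("pics/s9.png",cv2.resize(im[180:340,240:440],None,fx=3.5,fy=3.5,interpolation=cv2.INTER_CUBIC))
```

```text
t 16.2 tcp [ 0.5513 -0.1301  0.2745] yang 173.64 tilt 0.13 F [-0.5  0.1 -0.7] gap 0.0098
shift cm [ 0.04 -0.04  1.84] twist 0.04
[ 0.11566905 -0.07010452 -0.03290839]
```

View pics/w9a.png

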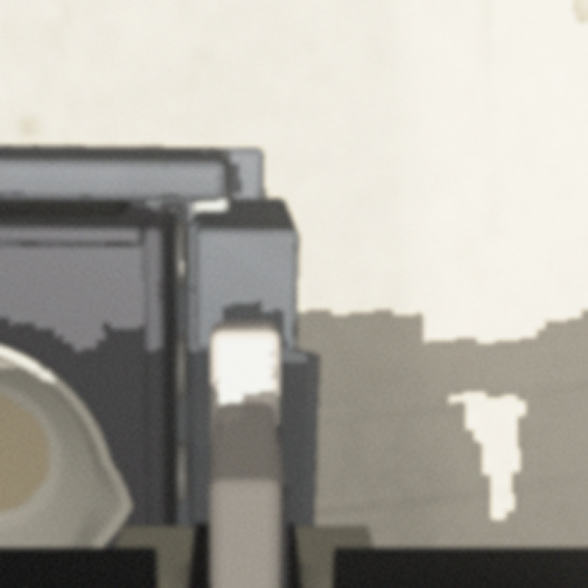

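View pics/s9.png

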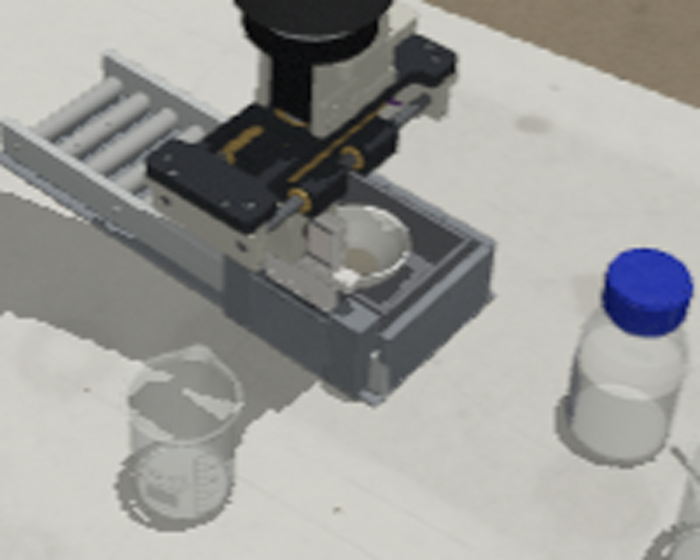

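Blade is in the mouth without contact force. Pressing down.

{"op": "drive_tool", "data": {"rows": [{"claw": 0, "xyz": [0, 0, 0.2], "twist": 0}, {"claw": 0, "xyz": [0, 0, 0.5], "twist": 0}, {"claw": 0, "xyz": [0, 0, 0.8], "twist": 0}, {"claw": 0, "xyz": [0, 0, 1.1], "twist": 0}, {"claw": 0, "xyz": [0, 0, 1.3], "twist": 0}, {"claw": 0, "xyz": [0, 0, 1.5], "twist": 0}, {"claw": 0, "xyz": [0, 0, 1.7], "twist": 0}, {"claw": 0, "xyz": [0, 0, 1.9], "twist": 0}, {"claw": 0, "xyz": [0, 0, 2.0], "twist": 0}, {"claw": 0, "xyz": [0, 0, 2.0], "twist": 0}], "squeeze": 60}}

```text
t: 17.55
tool_pos: [0.5514, -0.1301, 0.2561]
ee_rot: [0.0, -0.667, 0.745, 0.001]
wrist_force: [-5.8, 2.3, 13.7]
finger_gap: 0.0099
```

Run:
```python
from h import *
plan([.5517,-.1305,.2561],173.6)
print(monitor.sense()["moment"])
```

```text
t 17.55 tcp [ 0.5514 -0.1301  0.2561] yang 173.67 tilt 0.08 F [-5.8  2.3 13.7] gap 0.0099
shift cm [ 0.04 -0.03 -0.  ] twist 0.07
[ 0.96816873  1.98196596 -0.01031288]
```

{"op": "drive_tool", "data": {"rows": [{"claw": 0, "xyz": [0, 0.05, 0.15], "twist": 0}, {"claw": 0, "xyz": [0, 0.08, 0.2], "twist": 0}, {"claw": 0, "xyz": [0, 0.08, 0.25], "twist": 0}, {"claw": 0, "xyz": [0, 0.08, 0.3], "twist": 0}, {"claw": 0, "xyz": [0, 0.08, 0.3], "twist": 0}, {"claw": 0, "xyz": [0, 0.08, 0.3], "twist": 0}, {"claw": 0, "xyz": [0, 0.08, 0.3], "twist": 0}, {"claw": 0, "xyz": [0, 0.08, 0.3], "twist": 0}, {"claw": 0, "xyz": [0, 0.08, 0.3], "twist": 0}, {"claw": 0, "xyz": [0, 0.08, 0.3], "twist": 0}]}}

```text
t: 18.8
tool_pos: [0.551, -0.13, 0.256]
ee_rot: [0.001, -0.667, 0.745, -0.0]
wrist_force: [-7.9, 4.2, 26.9]
finger_gap: 0.0098
```

Run:
```python
from h import *
plan([.5517,-.1305,.2561],173.6)
print(monitor.sense()["moment"])
wcam("w10")
im=cv2.imread("pics/w10.png")
cv2.imwrite("pics/w10a.png",cv2.resize(im[60:270,190:400],None,fx=2.8,fy=2.8,interpolation=cv2.INTER_CUBIC))
im=capture("scene"); cv2.imwrite("pics/s10.png",cv2.resize(im[180:340,240:440],None,fx=3.5,fy=3.5,interpolation=cv2.INTER_CUBIC))
for l in ["label_holder","beaker","dropper","bottle","crate"]: print(l,[(np.round(d["xyz"],3),round(d["conf"],2)) for d in place_of("scene",l)])
```

```text
t 18.8 tcp [ 0.551 -0.13   0.256] yang 173.73 tilt 0.11 F [-7.9  4.2 26.9] gap 0.0098
shift cm [ 0.04 -0.07 -0.01] twist 0.13
[ 1.65996648  3.35450245 -0.03381424]
label_holder [(array([ 0.376,  0.319, -0.   ]), 0.74), (array([0.417, 0.06 , 0.   ]), 0.73), (array([ 0.549, -0.131,  0.039]), 0.7), (array([0.423, 0.195, 0.002]), 0.46)]
beaker []
dropper [(array([0.566, 0.334, 0.001]), 0.73), (array([ 0.613, -0.139,  0.022]), 0.64)]
bottle [(array([ 0.616, -0.328,  0.004]), 0.76), (array([ 0.569,  0.334, -0.001]), 0.67)]
crate [(array([ 0.611, -0.141,  0.02 ]), 0.97)]
```

View pics/w10a.png

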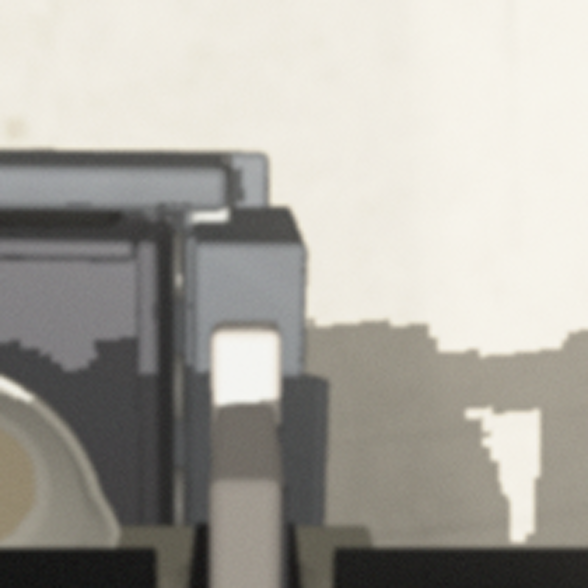

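View pics/s10.png

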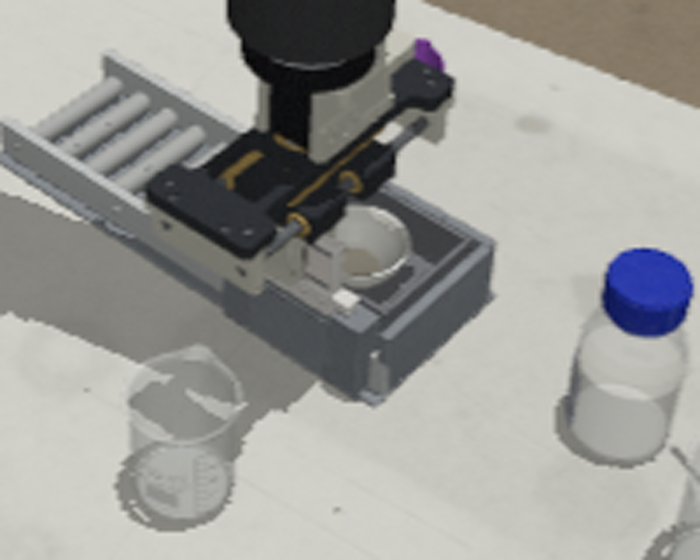

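Run:
```python
from h import *
s=monitor.sense(); print(s["t"],s["tool_pos"],s["wrist_force"],s["finger_gap"])
order.sign_off()
```

```text
19.15 [ 0.55100779 -0.12998405  0.25597988] [-7.98510098  3.70348345 27.18354664] 0.009426655669343779
the job is handed in; nothing more can be done
```

I pushed the crate along the rollers to the stop, then took the white label holder from its rest, pressed it into the slot and handed the job in at 19.2 s, still gripping it.

**Crate:**
- The push ended with an 8.6 N reaction where the bumper should be.
- Afterwards its rear rim measured y = -55 mm in the station frame, against -53 mm expected. That is within calibration error and well inside the 7 mm limit. The dish is still in the crate.

**Label holder:**
- It went in without contact force until the spring.
- The tool stopped exactly at the computed home height of 0.256 m. Commanding it 3 mm lower raised the force from 14 N to 27 N without any further movement, so the bar is on its seat. In the last pictures it sits flush on the one cheek in view.
- A sideways force of about 8 N remained, which I took as light rubbing in the slot. Shifting 0.8 mm did not remove it.
- The grip was set to 60 N, and the finger gap read 9.4 to 9.8 mm at the end.

**Bystanders:** The dropper bottle and reagent bottle were located at their starting places within about 6 mm, which is close to measuring error. The network missed the beaker in the last image, but the picture shows it upright in its place. It also gave a few false extra reports, including a "dropper" at the dish and a "bottle" at the dropper, which I discounted against the picture.

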